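# Clamp a shelving foot in the jig with the eccentric cam

### The arm

A 7-joint arm with a two-finger parallel gripper is mounted at the origin on the work surface. World frame = base frame: x ahead of the robot, y to its left, z up, the work surface at z = 0. Lengths are in m, angles in rad, forces in N, time in s.
With the tool pointing down it reaches from about 0.425 to 0.925 m from the base axis. Payload 6.8 kg.
Tool frame: the origin (TCP) lies at the very end of the fingers, on their centre line; the grasp point (between the pads) lies 19 mm behind it; z points along the fingers, x is the direction in which the jaws open and shut, and the axes are right-handed (so a half turn about z gives the same grasp; the last joint's range is limited). The gripper opens to 85 mm and grips with 20 to 120 N. Pads are 22 mm wide; open, the fingers measure 114 mm over their backs; the gripper's body (76 mm by 85 mm) begins 54 mm behind the grasp point. The pads swing forward as they close: fully open they stand 13 mm farther back than shut.
Start: joints at [1.233, 0.477, 0.022, 1.555, -0.011, 1.109, -0.083], TCP at [0.154, -0.657, 0.231] pointing down, gripper open.
Joint ranges: [-2.96, 2.96], [-0.34, 2.1], [-1.41, 1.46], [0.24, 2.44], [-1.37, 4.51], [0.17, 1.92], [-2.96, 2.96]. Speed limits (rad/s): [2.39, 2.39, 3.14, 3.14, 3.14, 3.14, 3.14].

### API

Orientations are given as a rotation vector (axis times angle).
In Python, from bench import get_obs, imaging, hand_in gives the robot as it stands.
- The arm moves only by the tool send_rows, never from a script. Its argument "motion" is a list of rows, each an object with "dp": the shift along the world's x, y, z in m, a list of three; "rot": the turn, a rotation vector about the world's x, y, z in rad, a list of three; "grip": the finger opening in m, from 0 to 0.0854. In form: [{"dp": [dx, dy, dz], "rot": [ax, ay, az], "grip": grip}, ...]. A call has 1 to 20 rows; each row shifts and turns the pose as measured when the row begins; what a row does not reach is not made up. A row lasts 1/8 s, in which the tool goes at most 62.5 mm and 10.7 degrees, less where a joint would pass 70% of its speed; a pose out of reach is approached as far as the arm can. A call is refused whole if a number of a shift passes 0.0625 or a number of a turn 0.188, either way. A call with a gripper value outside its range is refused whole. The fingers move at their own pace and stop on an object; "grip_force" is the grip in N (left out, the last holds). Time passes only in rows, so rows that do not move let the fingers close. It gives the time, the measured TCP pose, the force and the opening at its end, in the units of the state.
- get_obs(): the state, without advancing time (a new reading comes with each control period).
- imaging.grab_frame(name): name is "scene" or "top"; returns a dict with "img" (400x640x3 uint8, red, green, blue), "fx", "fy", "cx", "cy" (pixels), "D" ([k1, k2, p1, p2, k3] as OpenCV has them; the pictures are not rectified), "R" (3x3) and "t" (3): a world point X has camera coordinates R X + t. Camera axes: x right, y down, z forward; pixel columns grow to the right and rows downward; lengths in m; the calibration is good to about 2 mm. A picture is of the moment at which its call begins. There is no depth.
- hand_in(): hands the job in, once; it reports no verdict.
The state is a dict: "clock": time; "joints": joint angles; "qvel": joint speeds; "tau": joint torques, N m; "tcp_pos": TCP position; "orientation": TCP orientation; "contact_force": force on the tool from outside, world axes, zero at the start; "moment": the same for the moment, N m; "grip_width": finger opening in m.
Only numpy, scipy, OpenCV 4.12 (cv2) and the standard library are available. Lean on these libraries where they do the work, as an engineer would, in place of code of your own. Each camera call takes 0.05 s, during which the arm holds its last target. There are 200 camera calls.

### The job

Lay the loose shelving-post foot flat in the steel jig, between the fence and the cam, with the end of its plate that is farther from the spigot against the end stop. Then turn the cam knob clockwise until the lobe bears on the plate and clamps it flush on the fence and still against the end stop, at about 15 to 20 N: firm, but never overtightened. Let go, and leave the other things on the bench alone.

Things in the scene. Friction and masses are not known exactly. Their poses are not given: they have to be found in the camera images.
- spigot (a point): Loose bare aluminium shelving-post foot, 0.35 kg: a plate 44 x 120 x 16 mm (x, y, z) with an upright square spigot, 24 x 24 mm and 40 mm high, on top, 30 mm from the plate's centre towards +y. This point: on the spigot's axis, 38 mm above the foot's underside, 22 above the plate's top. Axes are the foot's, z up. The end farther from the spigot (-y) is 90 mm from its axis.
- plate (a point): Centre of the same foot's plate, 8 mm above its underside; same axes.
- seat (a point): Where (nominally) the centre of the foot's underside lies when seated: on top of the jig's fixed grey steel bed (160 x 200 mm, 15 mm thick, its centre 20 mm to -x of this point). Axes are the jig's, z up; the seated foot has the same axes. The cam is on the -x side, the fence on +x, the end stop on -y. Bed and stop are rigid.
- fence (a point): Nominal middle of the fence's face, half-way up, 22 mm to +x of the seat point. The true face is shimmed and stands up to 1.5 mm nearer or farther (not measured). The fence is a steel bar 180 mm long (y), 18 mm wide, 14 mm high above the bed, with a hard rubber facing that gives about 0.5 mm under 20 N. Jig axes. The seated plate's +x edge touches it.
- stop (a point): Middle of the end stop's face, half-way up, 60 mm to -y of the seat point. A steel block 44 mm long (x), 18 mm thick, 14 mm high above the bed. Jig axes. The seated plate's -y end touches it.
- cam_grip (a point): On the cam knob's vertical pivot, 41 mm above the jig's bed: a black bar 14 (its x) x 40 (y) x 34 mm high, top 13 mm above this point, on a steel disc of radius 22 mm, 3 to 13 mm above the bed, centred 10 mm off the pivot. That off-centre lobe points 60 degrees counter-clockwise of the bar's +y end. The pivot is 43 to 45 mm to -x of the seat point (bolted in a slot), 25 to -y.
- cam (a joint): Cam angle, rad, growing clockwise from above, -0.3 to 2.3. At 0 the bar lies along jig y, the lobe points to jig -x and +y, away from the fence. Starts at -0.12 to 0.12: the foot has 5 to 11 mm of play; meets the seated foot at about 0.8 to 1.3. Free drag 0.06 N m; bearing, it needs about 0.022 N m more per N of clamp force, which grows by some 2.5 N per 0.01 rad. It holds where it is left.
There are look-alikes about, which are no part of the job. Leave any yellow look-alike of the part that bears spigot alone.

How it is judged:
On the way:
1. the foot lies flat in the jig, the right way round and against the end stop, the cam not yet bearing on it (y of plate in the frame of seat between -0.003 and 0.0025 m and x of plate in the frame of seat between -0.014 and 0.0035 m and z of plate in the frame of seat between 0.005 and 0.0105 m and y of spigot in the frame of seat between 0.025 and 0.035 m and angle between plate's own z axis and vertical below 0.05 rad and angle between the y axis of plate and the y axis of seat, either way round below 0.08 rad and contact force between cam and foot below 1 N), for 0.2 s.
At the end, for the whole second after the job is handed in: The foot lies flat on the bed, the right way round, flush on the fence (within 0.03 rad; at most 2.5 mm short of and 3.5 mm beyond the fence's nominal face) and against the end stop (within 2.5 mm), at rest, the cam bearing on it with 10 to 28 N, with nobody touching (y of plate in the frame of seat between -0.003 and 0.0025 m and x of plate in the frame of seat between -0.0025 and 0.0035 m and z of plate in the frame of seat between 0.005 and 0.0105 m and y of spigot in the frame of seat between 0.025 and 0.035 m and angle between plate's own z axis and vertical below 0.05 rad and angle between the y axis of plate and the y axis of seat, either way round below 0.03 rad and contact force between cam and foot between 10 and 28 N and linear speed of foot below 0.01 m/s).
It fails at once if the cam is overtightened: more than 35 N on the foot (contact force between cam and foot above 35 N).
It fails at once if the foot is slammed or jammed in the jig (more than 80 N) (contact force between foot and jig above 80 N).
It fails at once if another thing on the bench is shifted by more than 20 mm (distance of any of cap, wrench, driver, cleaner, jar, mug, collar from where it was at the start of the episode above 0.02 m).
It also fails if it takes over 64 s, if anything falls off the work surface, if the arm or the gripper's body presses on something with over 40 N, if the wrist force passes 120 N, or if a joint passes its speed limit or range.

## Working session

There is one attempt and no reset: what is moved stays moved. The work goes in short steps, Python scripts to look and compute and a tool call to move; the robot and the scene stay as the last step left them, time stands still between calls to the robot, and variables do not carry over. Pictures are saved under pics/ and viewed, about 8 in all and at most 12, crops included, and the job is handed in when it is done.

Besides the shell and the picture viewer there is one more tool, called as name([rows], argument=value, ...), one row to a line, values as JSON. send_rows: Moves the arm, as the interface text tells. Its arguments: {"type":"object","properties":{"motion":{"type":"array","items":{"type":"object","properties":{"dp":{"type":"array","items":{"type":"number"}},"rot":{"type":"array","items":{"type":"number"}},"grip":{"type":"number"}}}},"grip_force":{"type":"number"}},"required":["motion"]}

```bash
mkdir -p pics; ls; python3 - <<'E'
from bench import get_obs, imaging
import cv2
o=get_obs();print(o)
for n in("scene","top"):
    f=imaging.grab_frame(n);cv2.imwrite(f"pics/{n}0.png",f["img"][:,:,::-1])
    print({k:v for k,v in f.items() if k!="img"})
E
```

```text
pics
{'clock': 0.0, 'joints': array([ 1.23292527,  0.47779778,  0.02236527,  1.55640622, -0.01147116,
        1.10929155, -0.08311089]), 'qvel': array([-8.20597835e-05, -2.52149249e-03,  5.76637932e-04, -2.36863568e-03,
       -1.61051124e-03, -2.35598830e-03,  6.43900174e-04]), 'tau': array([ 2.70537821e-04, -5.96452045e+01,  1.60841949e+00, -2.81199610e+01,
        1.25552362e-02,  9.17872967e-03, -1.61556965e-06]), 'tcp_pos': array([ 0.15357005, -0.65671886,  0.23034687]), 'orientation': array([-2.46069215e+00,  1.95154495e+00,  2.33796155e-03]), 'contact_force': array([-0.45059743, -0.34984398, -0.44004199]), 'moment': array([-0.00228767,  0.02282539, -0.00303122]), 'grip_width': 0.08580092035652788}
{'fx': 490.1250149019305, 'fy': 490.1250149019305, 'cx': 331.5761161284016, 'cy': 200.66798853995093, 'D': array([0.02602702, 0.        , 0.        , 0.        , 0.        ]), 'R': array([[ 0.48439648,  0.8748323 , -0.00533869],
       [ 0.62232393, -0.34885824, -0.70072167],
       [-0.61487639,  0.33610472, -0.71341477]]), 't': array([-0.32431035, -0.19638727,  1.5654668 ])}
{'fx': 378.96766854096546, 'fy': 378.96766854096546, 'cx': 320.8655827201511, 'cy': 202.4264941697727, 'D': array([0.03114918, 0.        , 0.        , 0.        , 0.        ]), 'R': array([[ 0.01230334, -0.99969451,  0.02143637],
       [-0.99113661, -0.01502835, -0.13199386],
       [ 0.13227569, -0.01962241, -0.99101872]]), 't': array([0.08903136, 0.46768039, 0.86832434])}
```

View pics/scene0.png

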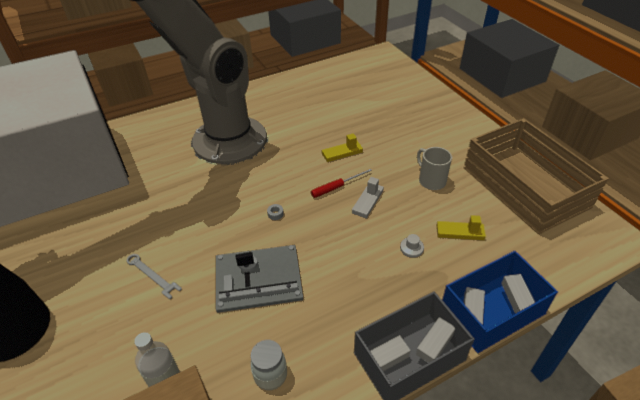

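View pics/top0.png

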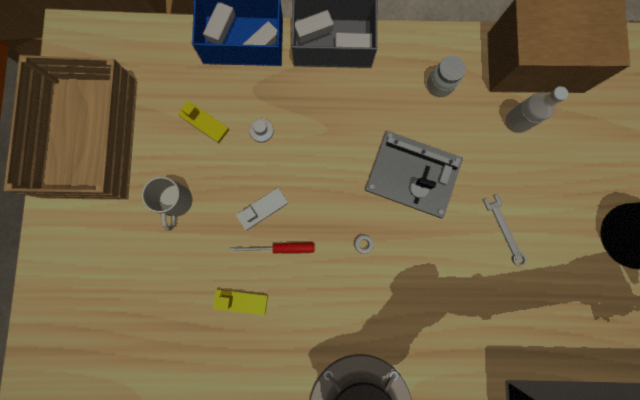

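The scene view shows the bare grey foot at (368,198) and yellow look-alikes at (343,150) and (462,229). The jig is at (258,277), with the cam bar at (246,262). In the top view the foot is at (262,208), the yellow look-alikes at (204,122) and (241,302), the jig at (414,175) and the grey cap at (261,130). The white blocks in the bins have no spigot. I choose the grey foot and check it in a close crop.

```bash
cat > h.py <<'E'
import numpy as np, cv2
from bench import get_obs, imaging
def grab(n): return imaging.grab_frame(n)
def ray(f,p,z):
    K=np.array([[f["fx"],0,f["cx"]],[0,f["fy"],f["cy"]],[0,0,1]])
    u=cv2.undistortPoints(np.array([[p]],float),K,f["D"])[0,0]
    d=f["R"].T@np.array([u[0],u[1],1]); c=-f["R"].T@f["t"]
    return c+d*(z-c[2])/d[2]
def proj(f,X):
    K=np.array([[f["fx"],0,f["cx"]],[0,f["fy"],f["cy"]],[0,0,1]])
    return cv2.projectPoints(np.atleast_2d(np.array(X,float)),cv2.Rodrigues(f["R"])[0],f["t"],K,f["D"])[0][:,0]
def crop(f,x,y,w,h,s): return cv2.resize(f["img"][y:y+h,x:x+w,::-1],None,fx=s,fy=s,interpolation=cv2.INTER_CUBIC)
E
python3 - <<'E'
from h import *
t=grab("top");s=grab("scene")
a=np.hstack([crop(t,225,175,80,60,5),crop(s,328,165,80,60,5)])
b=np.hstack([crop(t,360,125,107,80,3.74)[:299,:400],crop(s,208,235,100,75,4)[:299,:400]])
cv2.imwrite("pics/c1.png",np.vstack([a,b]))
E
```

```text
(no output)
```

View pics/c1.png

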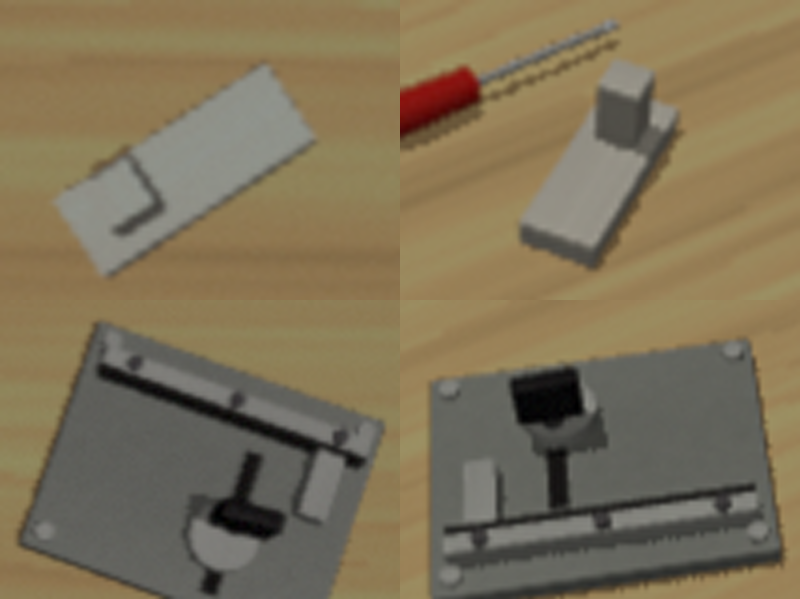

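The crop confirms the choice: a grey plate with the spigot near its left end (top view about (250,213)), which is the +y end, with the far end at upper right (283,195). In the jig, the stop is at the right in the top view and the fence at the upper edge, so +y runs left and up.

```bash
cat > m.py <<'E'
from h import *
from scipy.optimize import least_squares
t=grab("top");s=grab("scene")
T=lambda p,o,k:np.array(p)/k+np.array(o)-0.5*(1-1/k)
def fit(obs,x0,free):
    def r(q):
        c,sn=np.cos(q[2]),np.sin(q[2]);out=[]
        for f,px,L in obs:
            L=np.array(L,float);X=np.array([q[0]+c*L[0]-sn*L[1],q[1]+sn*L[0]+c*L[1],L[2]])
            out.append(proj(f,X)[0]-px)
        return np.ravel(out)
    q=least_squares(r,x0,loss="soft_l1").x
    print(np.round(q,4));print(np.round(r(q).reshape(-1,2),2).tolist());return q
ft=lambda x,y:T((x,y),(225,175),5); fs=lambda x,y:T((x-400,y),(328,165),5)
jt=lambda x,y:T((x,y-300),(360,125),3.74); js=lambda x,y:T((x-400,y-300),(208,235),4)
for pt in [(ft(55,202)),(ft(108,277)),(ft(316,137)),(ft(268,63))]: print(ray(t,pt,.016).round(4))
for pt in [jt(98,322),jt(383,422),jt(22,543)]: print(ray(t,pt,.015).round(4))
foot=[(t,ft(55,202),(-.022,.06,.016)),(t,ft(108,277),(.022,.06,.016)),(t,ft(316,137),(.022,-.06,.016)),(t,ft(268,63),(-.022,-.06,.016)),
 (s,fs(520,223),(.022,-.06,.016)),(s,fs(598,248),(-.022,-.06,.016)),(s,fs(678,110),(-.022,.06,.016))]
import sys
p=ray(t,ft(187,170),.016);e=ray(t,ft(82,240),.016)-ray(t,ft(292,100),.016)
def tryfit(ob,p,yaw):return fit(ob,[p[0],p[1],yaw],0)
yaw=np.arctan2(-e[0],e[1]);print("yaw0",yaw)
for m in (1,-1):
    print("foot",m);tryfit([(f,px,(m*L[0],L[1],L[2])) for f,px,L in foot],p,yaw)
A,B,C=ray(t,jt(98,322),.015),ray(t,jt(383,422),.015),ray(t,jt(22,543),.015)
e=A-B;yaw=np.arctan2(-e[0],e[1])
jig=[(t,jt(98,322),(.06,.1,.015)),(t,jt(383,422),(.06,-.1,.015)),(t,jt(22,543),(-.1,.1,.015)),
 (s,js(432,383),(-.1,-.1,.015)),(s,js(748,340),(-.1,.1,.015)),(s,js(783,550),(.06,.1,.015))]
print("jig");q=fit(jig,[*((B+C)/2)[:2],yaw],0)
c,sn=np.cos(q[2]),np.sin(q[2]);piv=[q[0]+c*-.044-sn*-.025,q[1]+sn*-.044+c*-.025]
print("pivot",np.round(piv,4),"proj", proj(t,[*piv,.069]),proj(s,[*piv,.069]))
E
python3 m.py
```

```text
[0.435  0.2979 0.016 ]
[0.3996 0.2715 0.016 ]
[0.4681 0.1747 0.016 ]
[0.5038 0.1986 0.016 ]
[ 0.6506 -0.0636  0.015 ]
[ 0.5857 -0.2505  0.015 ]
[ 0.5014 -0.0128  0.015 ]
yaw0 0.6135840566348412
foot 1
[ 0.4527  0.2362 -0.0645]
[[0.19, 0.17], [-8.44, -33.05], [-0.06, -1.1], [7.91, 31.89], [0.95, 0.5], [-21.9, -14.96], [0.11, -0.39]]
foot -1
[0.4517 0.2357 0.6138]
[[0.23, -0.04], [-0.26, 0.21], [0.3, -0.05], [-0.27, -0.17], [0.18, 0.02], [-0.41, 0.18], [0.19, -0.28]]
jig
[ 0.5631 -0.1393 -0.3326]
[[0.29, -0.72], [1.16, -0.56], [-0.29, 0.1], [-0.53, -0.52], [0.56, -0.85], [0.17, -0.42]]
pivot [ 0.5133 -0.1486] proj [[427.91219628 181.49984256]] [[243.73631256 254.6263159 ]]
```

```bash
python3 - <<'E'
from h import *
t=grab("top");s=grab("scene")
a=crop(t,358,125,112,100,7)[:,:784]
b=crop(s,208,238,100,75,8)
for n,i in(("jt",a),("js",b)):
    i=cv2.convertScaleAbs(i,alpha=1.7); cv2.imwrite(f"pics/{n}.png",i[:600]); print(i.shape)
E
```

```text
(700, 784, 3)
(600, 800, 3)
```

View pics/jt.png

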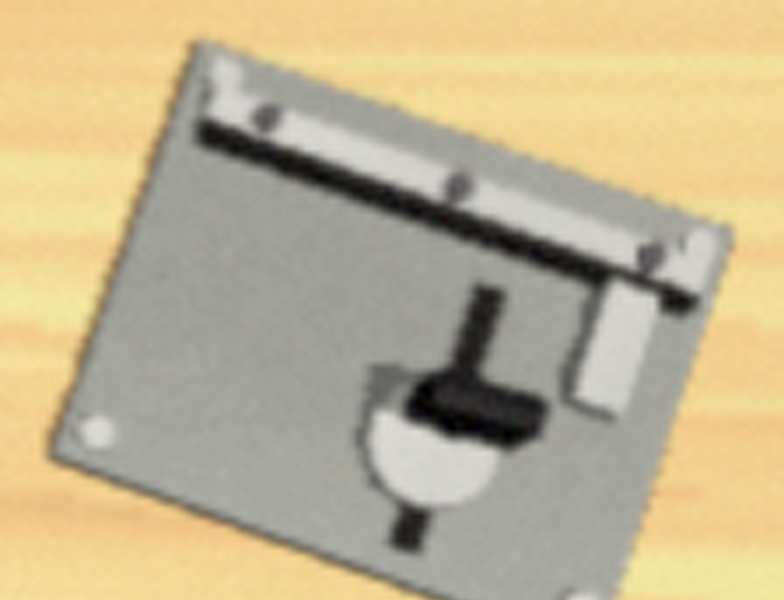

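View pics/js.png

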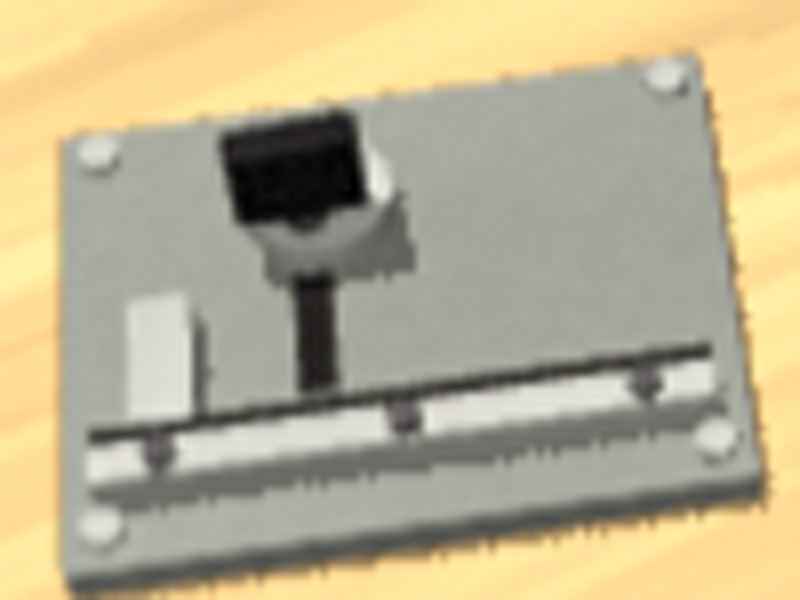

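The zoomed views give bed corners, stop edges and the bar at readable subpixel positions (top: bed corners (199,40), (735,228), (55,447), stop edge (577,400) in the crop). Next I refit the jig pose.

```bash
sed -i '/^for pt/d;/^foot=/,$d' m.py; cat > m2.py <<'E'
from m import *
jt=lambda x,y:T((x,y),(358,125),7); js=lambda x,y:T((x,y),(208,238),8)
jig=[(t,jt(199,40),(.06,.1,.015)),(t,jt(735,228),(.06,-.1,.015)),(t,jt(55,447),(-.1,.1,.015)),
 (t,jt(577,400),(-.022,-.06,.029)),(t,jt(622,418),(-.022,-.078,.029)),
 (s,js(63,138),(-.1,-.1,.015)),(s,js(697,55),(-.1,.1,.015)),(s,js(760,487),(.06,.1,.015)),(s,js(70,575),(.06,-.1,.015)),
 (s,js(127,297),(-.022,-.078,.029)),(s,js(190,293),(-.022,-.06,.029))]
for ob in(jig,jig[:5],jig[5:]):
    q=fit(ob,[.563,-.139,-.333],0)
q=fit(jig,[.563,-.139,-.333],0)
c,sn=np.cos(q[2]),np.sin(q[2])
w=lambda x,y,z:[q[0]+c*x-sn*y,q[1]+sn*x+c*y,z]
P=w(-.044,-.025,.069);print("pivot",np.round(P,4))
un=lambda p,o,k:(p-np.array(o)+0.5*(1-1/k))*k
for dy in(-.02,.02):
  for dx in(-.007,.007):
    X=w(-.044+dx,-.025+dy,.069);print(un(proj(t,X)[0],(358,125),7).round(),un(proj(s,X)[0],(208,238),8).round())
print("spigot seat",np.round(w(0,.03,0),4))
E
python3 m2.py
```

```text
[ 0.5627 -0.1397 -0.3435]
[[0.67, -0.66], [0.91, 0.2], [-0.33, 0.85], [-0.48, -0.32], [0.23, -0.3], [-0.09, -0.4], [0.79, -0.43], [0.55, -1.34], [-1.25, 0.26], [0.23, 0.58], [0.07, 0.03]]
[ 0.5624 -0.1391 -0.3397]
[[0.33, -0.43], [0.66, 0.14], [-0.44, 1.18], [-0.62, -0.27], [0.09, -0.27]]
[ 0.5631 -0.1403 -0.349 ]
[[-0.04, -0.4], [0.88, -0.1], [0.28, -0.89], [-1.59, 0.32], [0.1, 0.64], [-0.06, 0.13]]
[ 0.5627 -0.1397 -0.3435]
[[0.67, -0.66], [0.91, 0.2], [-0.33, 0.85], [-0.48, -0.32], [0.23, -0.3], [-0.09, -0.4], [0.79, -0.43], [0.55, -1.34], [-1.25, 0.26], [0.23, 0.58], [0.07, 0.03]]
pivot [ 0.5129 -0.1484  0.069 ]
[543. 441.] [220. 126.]
[557. 401.] [221. 163.]
[427. 398.] [357. 108.]
[441. 359.] [359. 145.]
spigot seat [ 0.5728 -0.1114  0.    ]
```

send_rows([
  {"dp": [0.03, 0.033, 0], "rot": [0, 0, 0.14], "grip": 0.06},
  {"dp": [0.03, 0.033, 0], "rot": [0, 0, 0.14], "grip": 0.06},
  {"dp": [0.03, 0.033, 0], "rot": [0, 0, 0.14], "grip": 0.06},
  {"dp": [0.03, 0.033, 0], "rot": [0, 0, 0.14], "grip": 0.06},
  {"dp": [0.03, 0.033, 0], "rot": [0, 0, 0.14], "grip": 0.06},
  {"dp": [0.03, 0.033, 0], "rot": [0, 0, 0.14], "grip": 0.06},
  {"dp": [0.03, 0.033, 0], "rot": [0, 0, 0.14], "grip": 0.06},
  {"dp": [0.03, 0.033, 0], "rot": [0, 0, 0.14], "grip": 0.06},
  {"dp": [0.03, 0.033, 0], "rot": [0, 0, 0.14], "grip": 0.06},
  {"dp": [0.03, 0.033, 0], "rot": [0, 0, 0.14], "grip": 0.06},
  {"dp": [0.03, 0.033, 0], "rot": [0, 0, 0.14], "grip": 0.06},
  {"dp": [0.03, 0.033, 0], "rot": [0, 0, 0.14], "grip": 0.06},
  {"dp": [0.03, 0.033, 0], "rot": [0, 0, 0.14], "grip": 0.06},
  {"dp": [0.03, 0.033, 0], "rot": [0, 0, 0.14], "grip": 0.06},
])

```text
clock: 2.25
tcp_pos: [0.5813, -0.1844, 0.2341]
orientation: [2.96, 1.035, 0.012]
contact_force: [-0.2, -0.2, 0.9]
grip_width: 0.0599
```

send_rows([
  {"dp": [-0.012, 0.037, 0], "rot": [0, 0, 0], "grip": 0.06},
  {"dp": [-0.012, 0.037, 0], "rot": [0, 0, 0], "grip": 0.06},
  {"dp": [-0.012, 0.037, 0], "rot": [0, 0, 0], "grip": 0.06},
  {"dp": [-0.012, 0.037, 0], "rot": [0, 0, 0], "grip": 0.06},
  {"dp": [-0.012, 0.037, 0], "rot": [0, 0, 0], "grip": 0.06},
  {"dp": [-0.012, 0.037, -0.01], "rot": [0, 0, 0], "grip": 0.06},
  {"dp": [-0.012, 0.037, -0.01], "rot": [0, 0, 0], "grip": 0.06},
  {"dp": [-0.012, 0.037, -0.01], "rot": [0, 0, 0], "grip": 0.06},
  {"dp": [-0.012, 0.037, -0.02], "rot": [0, 0, 0], "grip": 0.06},
  {"dp": [-0.012, 0.037, -0.02], "rot": [0, 0, 0], "grip": 0.06},
  {"dp": [-0.012, 0.037, -0.02], "rot": [0, 0, 0], "grip": 0.06},
  {"dp": [0, 0, 0], "rot": [0, 0, 0], "grip": 0.06},
  {"dp": [0, 0, 0], "rot": [0, 0, 0], "grip": 0.06},
])

```text
clock: 3.88
tcp_pos: [0.4487, 0.2381, 0.1445]
orientation: [2.957, 1.041, 0.028]
contact_force: [-0.4, -0.6, -0.0]
grip_width: 0.0601
```

```bash
cat >> h.py <<'E'
def st():
    o=get_obs();R=cv2.Rodrigues(o["orientation"])[0]
    print(round(o["clock"],2),"tcp",o["tcp_pos"].round(4),"xang",round(float(np.arctan2(R[1,0],R[0,0])),4),"z",R[:,2].round(4),"F",o["contact_force"].round(2),"M",o["moment"].round(3),"g",round(o["grip_width"],4),"j7",o["joints"][6].round(3));return o,R
def corr(xy,z,ang):
    o,R=st();a=np.arctan2(R[1,0],R[0,0]);c,s=np.cos(ang),np.sin(ang)
    G=np.array([[c,s,0],[s,-c,0],[0,0,-1]])
    print("dp",(np.array([*xy,z])-o["tcp_pos"]).round(4),"rot",cv2.Rodrigues(G@R.T)[0].ravel().round(4))
E
python3 -c "
from h import *
corr((.4344,.2602),.12,.614)"
```

```text
3.88 tcp [0.4487 0.2381 0.1445] xang 0.6771 z [ 1.930e-02 -3.000e-04 -9.998e-01] F [-0.37 -0.59 -0.05] M [0.008 0.004 0.016] g 0.0601 j7 -0.273
dp [-0.0143  0.0221 -0.0245] rot [ 0.0009  0.0193 -0.063 ]
```

send_rows([
  {"dp": [-0.007, 0.011, -0.015], "rot": [0.0005, 0.01, -0.032], "grip": 0.06},
  {"dp": [-0.007, 0.011, -0.015], "rot": [0.0005, 0.01, -0.032], "grip": 0.06},
  {"dp": [0, 0, -0.02], "rot": [0, 0, 0], "grip": 0.06},
  {"dp": [0, 0, -0.02], "rot": [0, 0, 0], "grip": 0.06},
  {"dp": [0, 0, 0], "rot": [0, 0, 0], "grip": 0.06},
])

```text
clock: 4.5
tcp_pos: [0.4403, 0.255, 0.0757]
orientation: [3.0, 0.926, 0.008]
contact_force: [0.2, -0.1, 0.3]
grip_width: 0.06
```

```bash
python3 -c "
from h import *
corr((.4344,.2602),.021,.614)
t=grab('top');s=grab('scene')
cv2.imwrite('pics/g1.png',np.hstack([crop(t,215,165,80,80,5),crop(s,328,145,80,80,5)]))"
```

```text
4.5 tcp [0.4403 0.255  0.0757] xang 0.5987 z [ 5.6e-03 -7.0e-04 -1.0e+00] F [ 0.19 -0.1   0.3 ] M [0.083 0.026 0.042] g 0.06 j7 -0.465
dp [-0.0059  0.0052 -0.0547] rot [0.0007 0.0056 0.0153]
```

View pics/g1.png

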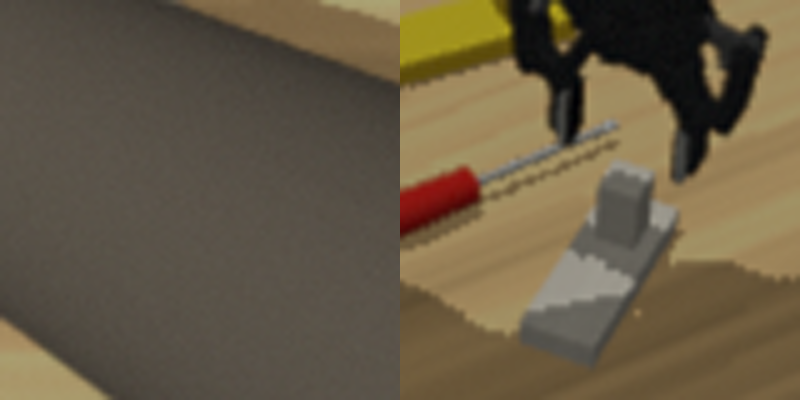

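The top view is blocked by the arm. The scene view shows the fingers at crop (568,130) and (690,165), on either side of the spigot at (625,185), and the alignment agrees, so I descend.

send_rows([
  {"dp": [-0.003, 0.003, 0], "rot": [0, 0.003, 0.01], "grip": 0.06},
  {"dp": [-0.002, 0.002, -0.012], "rot": [0, 0.001, 0.004], "grip": 0.06},
  {"dp": [0, 0, -0.012], "rot": [0, 0, 0], "grip": 0.06},
  {"dp": [0, 0, -0.012], "rot": [0, 0, 0], "grip": 0.06},
  {"dp": [0, 0, -0.009], "rot": [0, 0, 0], "grip": 0.06},
  {"dp": [0, 0, 0], "rot": [0, 0, 0], "grip": 0.06},
])

```text
clock: 5.35
tcp_pos: [0.4366, 0.2612, 0.0302]
orientation: [2.995, 0.948, 0.009]
contact_force: [1.0, -0.6, 0.8]
grip_width: 0.06
```

```bash
python3 -c "
from h import *
corr((.4344,.2602),.021,.614)"
```

```text
5.35 tcp [0.4366 0.2612 0.0302] xang 0.6129 z [ 0.0055  0.0016 -1.    ] F [ 0.96 -0.61  0.77] M [-0.013  0.015  0.017] g 0.06 j7 -0.532
dp [-0.0022 -0.001  -0.0092] rot [-0.0016  0.0055  0.0011]
```

send_rows([
  {"dp": [-0.002, -0.001, -0.008], "rot": [-0.001, 0.005, 0.001], "grip": 0.06},
  {"dp": [0, 0, 0], "rot": [0, 0, 0], "grip": 0.06},
  {"dp": [0, 0, 0], "rot": [0, 0, 0], "grip": 0.02},
  {"dp": [0, 0, 0], "rot": [0, 0, 0], "grip": 0.02},
  {"dp": [0, 0, 0], "rot": [0, 0, 0], "grip": 0.02},
  {"dp": [0, 0, 0], "rot": [0, 0, 0], "grip": 0.02},
  {"dp": [0, 0, 0], "rot": [0, 0, 0], "grip": 0.02},
], grip_force=80)

```text
clock: 6.22
tcp_pos: [0.435, 0.2605, 0.0224]
orientation: [-2.994, -0.949, -0.003]
contact_force: [-0.4, 0.5, -0.5]
grip_width: 0.0229
```

```bash
python3 -c "
from h import *
corr((.4344,.2602),.021,.614)"
```

```text
6.22 tcp [0.435  0.2605 0.0224] xang 0.6138 z [ 0.0013  0.0014 -1.    ] F [-0.44  0.51 -0.54] M [ 0.06   0.054 -0.002] g 0.0229 j7 -0.54
dp [-0.0006 -0.0003 -0.0014] rot [-0.0014  0.0013  0.0002]
```

send_rows([
  {"dp": [0, 0, 0.02], "rot": [0, 0, 0], "grip": 0.02},
  {"dp": [0, 0, 0.04], "rot": [0, 0, 0], "grip": 0.02},
  {"dp": [0, 0, 0.04], "rot": [0, 0, 0], "grip": 0.02},
  {"dp": [0.005, -0.012, 0.02], "rot": [0, 0, -0.05], "grip": 0.02},
  {"dp": [0.013, -0.034, 0], "rot": [0, 0, -0.09], "grip": 0.02},
  {"dp": [0.013, -0.034, 0], "rot": [0, 0, -0.09], "grip": 0.02},
  {"dp": [0.013, -0.034, 0], "rot": [0, 0, -0.09], "grip": 0.02},
  {"dp": [0.013, -0.034, 0], "rot": [0, 0, -0.09], "grip": 0.02},
  {"dp": [0.013, -0.034, 0], "rot": [0, 0, -0.09], "grip": 0.02},
  {"dp": [0.013, -0.034, 0], "rot": [0, 0, -0.09], "grip": 0.02},
  {"dp": [0.013, -0.034, 0], "rot": [0, 0, -0.09], "grip": 0.02},
  {"dp": [0.013, -0.034, 0], "rot": [0, 0, -0.09], "grip": 0.02},
  {"dp": [0.01, -0.025, 0], "rot": [0, 0, -0.06], "grip": 0.02},
  {"dp": [0, 0, 0], "rot": [0, 0, 0], "grip": 0.02},
  {"dp": [0, 0, 0], "rot": [0, 0, 0], "grip": 0.02},
])

```text
clock: 8.1
tcp_pos: [0.5514, -0.0581, 0.1576]
orientation: [-3.115, 0.373, -0.005]
contact_force: [0.1, 0.1, -3.1]
grip_width: 0.0231
```

```bash
python3 -c "
from h import *
corr((.5727,-.1029),.11,-.3435)"
```

```text
8.1 tcp [ 0.5514 -0.0581  0.1576] xang -0.2385 z [ 0.0038  0.004  -1.    ] F [ 0.06  0.11 -3.12] M [ 0.11  -0.022  0.007] g 0.0231 j7 -0.437
dp [ 0.0213 -0.0448 -0.0476] rot [-0.0038  0.004  -0.105 ]
```

send_rows([
  {"dp": [0.011, -0.022, 0], "rot": [-0.002, 0.002, -0.05], "grip": 0.02},
  {"dp": [0.01, -0.022, 0], "rot": [-0.002, 0.002, -0.05], "grip": 0.02},
  {"dp": [0, 0, 0], "rot": [0, 0, 0], "grip": 0.02},
  {"dp": [0, 0, -0.02], "rot": [0, 0, 0], "grip": 0.02},
  {"dp": [0, 0, -0.02], "rot": [0, 0, 0], "grip": 0.02},
  {"dp": [0, 0, 0], "rot": [0, 0, 0], "grip": 0.02},
])

```text
clock: 8.85
tcp_pos: [0.5741, -0.103, 0.1169]
orientation: [-3.095, 0.535, 0.001]
contact_force: [-0.9, 0.7, -4.8]
grip_width: 0.023
```

```bash
python3 -c "
from h import *
corr((.5727,-.1029),.06,-.3435)
t=grab('top');s=grab('scene')
cv2.imwrite('pics/g2.png',np.hstack([crop(t,360,120,100,100,4),crop(s,208,215,100,100,4)]))"
```

```text
8.85 tcp [ 0.5741 -0.103   0.1169] xang -0.3425 z [-3.0e-04  1.2e-03 -1.0e+00] F [-0.89  0.67 -4.83] M [ 0.11  -0.007 -0.014] g 0.023 j7 -0.481
dp [-0.0014  0.0001 -0.0569] rot [-0.0012 -0.0003 -0.001 ]
```

View pics/g2.png

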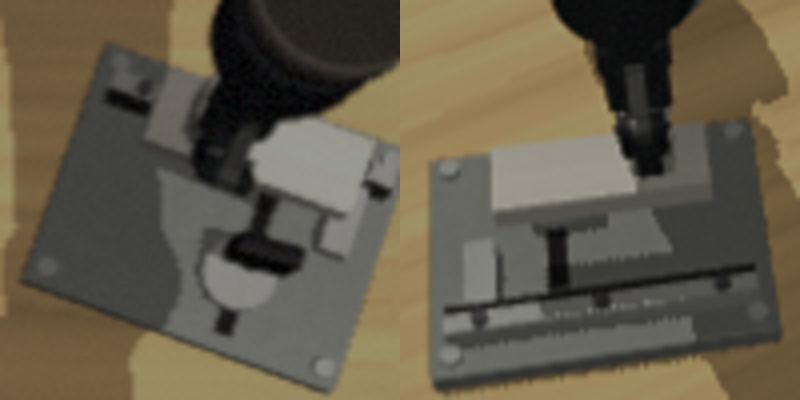

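The foot is held level (scene crop plate (495,150)–(710,190)) and lines up with the jig, spigot end away from the stop. I continue down.

send_rows([
  {"dp": [-0.001, 0, -0.02], "rot": [-0.001, 0, -0.001], "grip": 0.02},
  {"dp": [0, 0, -0.02], "rot": [0, 0, 0], "grip": 0.02},
  {"dp": [0, 0, -0.012], "rot": [0, 0, 0], "grip": 0.02},
  {"dp": [0, 0, 0], "rot": [0, 0, 0], "grip": 0.02},
  {"dp": [0, 0, 0], "rot": [0, 0, 0], "grip": 0.02},
])

```text
clock: 9.57
tcp_pos: [0.5776, -0.1029, 0.0682]
orientation: [-3.095, 0.537, -0.015]
contact_force: [-0.4, 0.2, -3.7]
grip_width: 0.0231
```

```bash
python3 -c "
from h import *
corr((.5727,-.1029),.0374,-.3435)"
```

```text
9.57 tcp [ 0.5776 -0.1029  0.0682] xang -0.3435 z [ 9.3e-03 -9.0e-04 -1.0e+00] F [-0.44  0.24 -3.66] M [ 0.08  -0.049  0.   ] g 0.0231 j7 -0.518
dp [-0.0049 -0.     -0.0308] rot [ 0.0009  0.0093 -0.    ]
```

send_rows([
  {"dp": [-0.005, 0, -0.004], "rot": [0.001, 0.009, 0], "grip": 0.02},
  {"dp": [0, 0, 0], "rot": [0, 0, 0], "grip": 0.02},
  {"dp": [-0.001, 0, -0.006], "rot": [0, 0.001, 0], "grip": 0.02},
  {"dp": [-0.001, 0, -0.006], "rot": [0, 0.001, 0], "grip": 0.02},
  {"dp": [0, 0, 0], "rot": [0, 0, 0], "grip": 0.02},
])

```text
clock: 10.2
tcp_pos: [0.5709, -0.1031, 0.0523]
orientation: [3.095, -0.537, -0.001]
contact_force: [-0.2, 0.2, -3.4]
grip_width: 0.023
```

```bash
python3 -c "
from h import *
corr((.5727,-.1029),.0374,-.3435)"
```

```text
10.2 tcp [ 0.5709 -0.1031  0.0523] xang -0.3437 z [-6.e-04 -3.e-04 -1.e+00] F [-0.18  0.18 -3.38] M [ 0.09  -0.053 -0.028] g 0.023 j7 -0.526
dp [ 0.0018  0.0002 -0.0149] rot [ 0.0003 -0.0006  0.0002]
```

send_rows([
  {"dp": [0.001, 0, -0.004], "rot": [0, 0, 0], "grip": 0.02},
  {"dp": [0, 0, -0.004], "rot": [0, 0.001, 0], "grip": 0.02},
  {"dp": [0, 0, -0.003], "rot": [0, 0, 0], "grip": 0.02},
  {"dp": [0, 0, 0], "rot": [0, 0, 0], "grip": 0.02},
])

```text
clock: 10.7
tcp_pos: [0.5721, -0.103, 0.0404]
orientation: [3.095, -0.537, -0.002]
contact_force: [0.1, -1.5, -3.9]
grip_width: 0.023
```

```bash
python3 -c "
from h import *
corr((.5727,-.1029),.0374,-.3435)"
```

```text
10.7 tcp [ 0.5721 -0.103   0.0404] xang -0.3435 z [-1.5e-03 -1.0e-04 -1.0e+00] F [ 0.14 -1.47 -3.89] M [ 0.105 -0.025 -0.013] g 0.023 j7 -0.534
dp [ 0.0006  0.0001 -0.003 ] rot [ 0.0001 -0.0015  0.    ]
```

send_rows([
  {"dp": [0, 0, -0.0015], "rot": [0, -0.001, 0], "grip": 0.02},
  {"dp": [0, 0, -0.001], "rot": [0, 0, 0], "grip": 0.02},
  {"dp": [0, 0, -0.0005], "rot": [0, 0, 0], "grip": 0.02},
])

```text
clock: 11.08
tcp_pos: [0.5723, -0.1031, 0.0375]
orientation: [3.095, -0.537, -0.0]
contact_force: [-0.1, 0.7, -3.8]
grip_width: 0.0231
```

```bash
python3 -c "
from h import *
corr((.5727,-.1029),.0374,-.3435)"
```

```text
11.07 tcp [ 0.5723 -0.1031  0.0375] xang -0.3436 z [-0.e+00 -2.e-04 -1.e+00] F [-0.12  0.7  -3.84] M [ 0.079 -0.049 -0.003] g 0.0231 j7 -0.536
dp [ 0.0004  0.0002 -0.0001] rot [ 0.0002 -0.      0.0001]
```

send_rows([
  {"dp": [0, 0, -0.0005], "rot": [0, 0, 0], "grip": 0.02},
  {"dp": [0, 0, -0.0005], "rot": [0, 0, 0], "grip": 0.02},
])

```text
clock: 11.32
tcp_pos: [0.5723, -0.103, 0.0374]
orientation: [3.095, -0.537, 0.0]
contact_force: [-4.4, 0.8, 4.1]
grip_width: 0.0231
```

```bash
python3 -c "
from h import *
st()"
```

```text
11.32 tcp [ 0.5723 -0.103   0.0374] xang -0.3436 z [-0.e+00 -6.e-04 -1.e+00] F [-4.37  0.77  4.07] M [ 0.183  0.565 -0.019] g 0.0231 j7 -0.537
```

send_rows([
  {"dp": [-0.0007, -0.0019, 0.0003], "rot": [0, 0, 0], "grip": 0.02},
  {"dp": [-0.0007, -0.0019, 0], "rot": [0, 0, 0], "grip": 0.02},
  {"dp": [-0.0003, -0.001, 0], "rot": [0, 0, 0], "grip": 0.02},
])

```text
clock: 11.7
tcp_pos: [0.5709, -0.1079, 0.0374]
orientation: [-3.095, 0.537, -0.002]
contact_force: [0.1, 0.6, -2.5]
grip_width: 0.023
```

```bash
cat >> h.py <<'E'
def jf():
    o,R=st();y=-.3435;A=np.array([[np.cos(y),np.sin(y)],[-np.sin(y),np.cos(y)]])
    print("jig xy mm",(A@(o["tcp_pos"][:2]-[.5627,-.1397])*1e3).round(2),"Fjig",(A@o["contact_force"][:2]).round(2))
E
python3 -c "
from h import *
jf()"
```

```text
11.7 tcp [ 0.5709 -0.1079  0.0374] xang -0.3434 z [ 1.e-03 -2.e-04 -1.e+00] F [ 0.14  0.58 -2.52] M [ 0.284 -0.098  0.013] g 0.023 j7 -0.528
jig xy mm [-2.94 32.7 ] Fjig [-0.07  0.6 ]
```

send_rows([
  {"dp": [-0.0003, -0.0009, -0.0002], "rot": [0, 0, 0], "grip": 0.02},
  {"dp": [-0.0003, -0.0008, 0], "rot": [0, 0, 0], "grip": 0.02},
  {"dp": [0, 0, 0], "rot": [0, 0, 0], "grip": 0.02},
])

```text
clock: 12.08
tcp_pos: [0.5708, -0.1092, 0.0374]
orientation: [-3.095, 0.536, -0.003]
contact_force: [-1.1, 0.5, -3.3]
grip_width: 0.0227
```

```bash
python3 -c "
from h import *
jf()"
```

```text
12.07 tcp [ 0.5708 -0.1092  0.0374] xang -0.3431 z [ 1.8e-03  4.0e-04 -1.0e+00] F [-1.1   0.49 -3.31] M [ 0.104  0.104 -0.01 ] g 0.0227 j7 -0.525
jig xy mm [-2.67 31.43] Fjig [-1.2  0.1]
```

send_rows([
  {"dp": [-0.0003, -0.0008, 0], "rot": [0, 0, 0], "grip": 0.02},
  {"dp": [-0.0003, -0.0008, 0], "rot": [0, 0, 0], "grip": 0.02},
])

```text
clock: 12.32
tcp_pos: [0.5703, -0.1108, 0.0375]
orientation: [-3.095, 0.536, -0.003]
contact_force: [0.4, 2.0, -1.6]
grip_width: 0.0228
```

```bash
python3 -c "
from h import *
jf()"
```

```text
12.32 tcp [ 0.5703 -0.1108  0.0375] xang -0.3429 z [ 2.2e-03  4.0e-04 -1.0e+00] F [ 0.35  2.02 -1.57] M [ 0.228 -0.049  0.007] g 0.0228 j7 -0.522
jig xy mm [-2.52 29.76] Fjig [-0.35  2.02]
```

send_rows([
  {"dp": [-0.0003, -0.0008, 0], "rot": [0, 0, 0], "grip": 0.02},
  {"dp": [0, 0, 0], "rot": [0, 0, 0], "grip": 0.02},
])

```text
clock: 12.58
tcp_pos: [0.57, -0.1117, 0.0374]
orientation: [-3.095, 0.536, -0.003]
contact_force: [0.3, 1.9, -2.1]
grip_width: 0.0235
```

```bash
python3 -c "
from h import *
jf()"
```

```text
12.57 tcp [ 0.57   -0.1117  0.0374] xang -0.3428 z [ 2.2e-03  4.0e-04 -1.0e+00] F [ 0.27  1.92 -2.06] M [0.206 0.076 0.003] g 0.0235 j7 -0.52
jig xy mm [-2.53 28.83] Fjig [-0.39  1.9 ]
```

send_rows([
  {"dp": [-0.0003, -0.0008, 0], "rot": [0, 0, 0], "grip": 0.02},
  {"dp": [-0.0003, -0.0008, 0], "rot": [0, 0, 0], "grip": 0.02},
])

```text
clock: 12.82
tcp_pos: [0.5699, -0.1118, 0.0376]
orientation: [-3.093, 0.534, -0.004]
contact_force: [1.4, 3.6, -1.2]
grip_width: 0.0231
```

```bash
python3 -c "
from h import *
jf()"
```

```text
12.82 tcp [ 0.5699 -0.1118  0.0376] xang -0.3418 z [ 0.003   0.0021 -1.    ] F [ 1.42  3.56 -1.24] M [ 0.855 -0.119 -0.01 ] g 0.0231 j7 -0.517
jig xy mm [-2.65 28.73] Fjig [0.14 3.83]
```

send_rows([
  {"dp": [0.0009, -0.0004, 0], "rot": [0, 0, 0], "grip": 0.02},
  {"dp": [0.0009, -0.0004, 0], "rot": [0, 0, 0], "grip": 0.02},
])

```text
clock: 13.08
tcp_pos: [0.5703, -0.1118, 0.0374]
orientation: [-3.093, 0.534, 0.001]
contact_force: [-3.5, 4.4, 3.6]
grip_width: 0.0232
```

```bash
python3 -c "
from h import *
jf()"
```

```text
13.07 tcp [ 0.5703 -0.1118  0.0374] xang -0.3418 z [-1.0e-04  2.8e-03 -1.0e+00] F [-3.55  4.37  3.62] M [ 0.791  0.793 -0.199] g 0.0232 j7 -0.516
jig xy mm [-2.29 28.86] Fjig [-4.81  2.92]
```

send_rows([
  {"dp": [0.001, -0.0004, 0.0004], "rot": [0, 0, 0], "grip": 0.02},
  {"dp": [0.001, -0.0004, 0.0002], "rot": [0, 0, 0], "grip": 0.02},
])

```text
clock: 13.32
tcp_pos: [0.5706, -0.1119, 0.0375]
orientation: [-3.093, 0.534, 0.007]
contact_force: [-2.0, 5.1, -0.5]
grip_width: 0.0229
```

```bash
python3 -c "
from h import *
jf()"
```

```text
13.32 tcp [ 0.5706 -0.1119  0.0375] xang -0.3422 z [-0.0037  0.0036 -1.    ] F [-2.02  5.07 -0.45] M [ 0.997  0.732 -0.252] g 0.0229 j7 -0.514
jig xy mm [-1.92 28.81] Fjig [-3.61  4.09]
```

send_rows([
  {"dp": [0.0005, 0.0008, 0.0002], "rot": [0, -0.003, 0], "grip": 0.02},
  {"dp": [0.0014, -0.0005, 0], "rot": [0, 0, 0], "grip": 0.02},
])

```text
clock: 13.58
tcp_pos: [0.5711, -0.1121, 0.0375]
orientation: [-3.093, 0.535, 0.006]
contact_force: [-7.7, 6.0, 6.8]
grip_width: 0.0229
```

```bash
python3 -c "
from h import *
jf()"
```

```text
13.57 tcp [ 0.5711 -0.1121  0.0375] xang -0.3425 z [-0.0036  0.003  -1.    ] F [-7.66  6.05  6.76] M [ 1.259  1.762 -0.016] g 0.0229 j7 -0.515
jig xy mm [-1.38 28.83] Fjig [-9.25  3.11]
```

send_rows([
  {"dp": [0, 0, 0.0006], "rot": [0, -0.002, 0], "grip": 0.02},
  {"dp": [0.001, -0.0003, 0], "rot": [0, 0, 0], "grip": 0.02},
])

```text
clock: 13.82
tcp_pos: [0.5711, -0.1122, 0.0376]
orientation: [-3.093, 0.534, 0.006]
contact_force: [-5.0, 4.4, 1.3]
grip_width: 0.0229
```

```bash
python3 -c "
from h import *
jf()"
```

```text
13.82 tcp [ 0.5711 -0.1122  0.0376] xang -0.342 z [-0.0035  0.0033 -1.    ] F [-4.95  4.39  1.32] M [ 0.971  1.101 -0.026] g 0.0229 j7 -0.514
jig xy mm [-1.33 28.76] Fjig [-6.14  2.46]
```

send_rows([
  {"dp": [0, 0, 0], "rot": [0, 0, 0], "grip": 0.02},
  {"dp": [0, 0, 0], "rot": [0, 0, 0], "grip": 0.045},
  {"dp": [0, 0, 0], "rot": [0, 0, 0], "grip": 0.045},
  {"dp": [0, 0, 0], "rot": [0, 0, 0], "grip": 0.045},
  {"dp": [0, 0, 0.015], "rot": [0, 0, 0], "grip": 0.045},
  {"dp": [0, 0, 0.03], "rot": [0, 0, 0], "grip": 0.045},
  {"dp": [0, 0, 0.05], "rot": [0, 0, 0], "grip": 0.045},
  {"dp": [-0.02, 0.03, 0.03], "rot": [0, 0, 0], "grip": 0.045},
  {"dp": [-0.03, 0.06, 0], "rot": [0, 0, 0], "grip": 0.045},
  {"dp": [-0.03, 0.06, 0], "rot": [0, 0, 0], "grip": 0.045},
  {"dp": [0, 0, 0], "rot": [0, 0, 0], "grip": 0.045},
])

```text
clock: 15.2
tcp_pos: [0.4968, 0.0337, 0.1757]
orientation: [-3.093, 0.54, -0.022]
contact_force: [0.5, -0.5, 0.7]
grip_width: 0.0446
```

```bash
python3 -c "
from h import *
jf()
t=grab('top');s=grab('scene')
cv2.imwrite('pics/g3.png',np.hstack([cv2.convertScaleAbs(crop(t,360,125,105,100,4),alpha=1.6),cv2.convertScaleAbs(crop(s,210,225,95,100,4),alpha=1.6)]))"
```

```text
15.2 tcp [0.4968 0.0337 0.1757] xang -0.3458 z [ 1.410e-02 -3.000e-04 -9.999e-01] F [ 0.5  -0.52  0.69] M [-0.072  0.028 -0.022] g 0.0446 j7 -0.709
jig xy mm [-120.44  141.07] Fjig [ 0.64 -0.32]
```

View pics/g3.png

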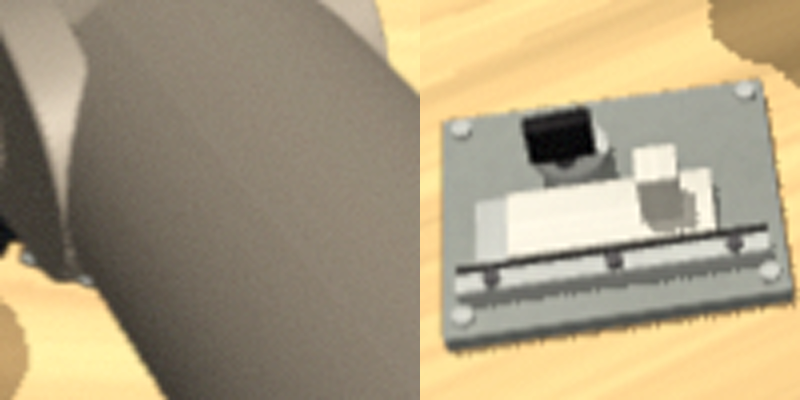

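The scene view shows the foot flat in the jig, left end on the stop (507,230), edge along the fence, and the cam bar at (560,130) clear of it. The top view is blocked. Next is the cam.

send_rows([
  {"dp": [0.002, -0.026, 0], "rot": [0, 0.005, 0.006], "grip": 0.04},
  {"dp": [0.002, -0.036, 0], "rot": [0, 0.005, 0.006], "grip": 0.04},
  {"dp": [0.002, -0.036, 0], "rot": [0, 0.004, 0.006], "grip": 0.04},
  {"dp": [0.002, -0.036, 0], "rot": [0, 0, 0.006], "grip": 0.04},
  {"dp": [0.002, -0.02, 0], "rot": [0, 0, 0.006], "grip": 0.04},
  {"dp": [0, 0, 0], "rot": [0, 0, 0], "grip": 0.04},
  {"dp": [0, 0, -0.02], "rot": [0, 0, 0], "grip": 0.04},
  {"dp": [0, 0, -0.02], "rot": [0, 0, 0], "grip": 0.04},
  {"dp": [0, 0, 0], "rot": [0, 0, 0], "grip": 0.04},
])

```text
clock: 16.42
tcp_pos: [0.5118, -0.1413, 0.1368]
orientation: [3.093, -0.53, 0.007]
contact_force: [-0.2, 0.2, 0.7]
grip_width: 0.04
```

```bash
python3 -c "
from h import *
corr((.5129,-.1484),.09,-.30)"
```

```text
16.43 tcp [ 0.5118 -0.1413  0.1368] xang -0.3396 z [ 0.004  -0.0042 -1.    ] F [-0.17  0.22  0.66] M [ 0.023  0.008 -0.047] g 0.04 j7 -0.373
dp [ 0.0011 -0.0071 -0.0468] rot [0.0042 0.0041 0.0396]
```

send_rows([
  {"dp": [0.001, -0.006, 0], "rot": [0.004, 0.004, 0.035], "grip": 0.04},
  {"dp": [0, 0, -0.02], "rot": [0, 0, 0], "grip": 0.04},
  {"dp": [0, 0, -0.018], "rot": [0, 0, 0], "grip": 0.04},
  {"dp": [0, 0, -0.005], "rot": [0, 0, 0], "grip": 0.04},
  {"dp": [0, 0, 0], "rot": [0, 0, 0], "grip": 0.04},
])

```text
clock: 17.05
tcp_pos: [0.5153, -0.1463, 0.0958]
orientation: [-3.106, 0.473, -0.007]
contact_force: [-0.4, -0.0, 0.9]
grip_width: 0.0398
```

```bash
python3 -c "
from h import *
corr((.5129,-.1484),.040,-.30)
s=grab('scene')
cv2.imwrite('pics/g4.png',cv2.convertScaleAbs(crop(s,200,205,100,90,6),alpha=1.6))"
```

```text
17.05 tcp [ 0.5153 -0.1463  0.0958] xang -0.3025 z [ 4.2e-03 -4.0e-04 -1.0e+00] F [-0.4  -0.03  0.9 ] M [ 0.041 -0.02   0.005] g 0.0398 j7 -0.359
dp [-0.0024 -0.0021 -0.0558] rot [0.0004 0.0042 0.0025]
```

View pics/g4.png

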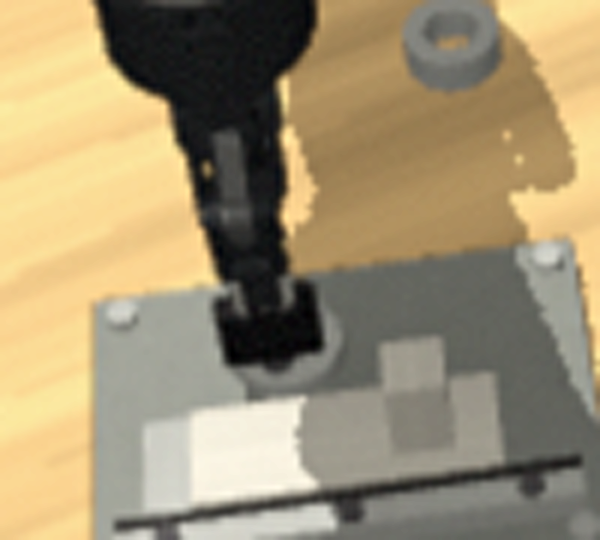

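The gripper is above the bar (265,325), centred on it, and the foot is still on the stop and fence. I descend.

send_rows([
  {"dp": [-0.003, -0.002, 0], "rot": [0, 0.004, 0], "grip": 0.04},
  {"dp": [0, 0, -0.012], "rot": [0, 0, 0], "grip": 0.04},
  {"dp": [-0.001, 0, -0.012], "rot": [0, 0.002, 0], "grip": 0.04},
  {"dp": [-0.001, 0, -0.01], "rot": [0, 0.002, 0], "grip": 0.04},
  {"dp": [0, 0, 0], "rot": [0, 0, 0], "grip": 0.04},
])

```text
clock: 17.73
tcp_pos: [0.5102, -0.1486, 0.0602]
orientation: [3.104, -0.473, -0.005]
contact_force: [-0.5, 0.1, 0.6]
grip_width: 0.04
```

```bash
python3 -c "
from h import *
corr((.5129,-.1484),.040,-.30)"
```

```text
17.73 tcp [ 0.5102 -0.1486  0.0602] xang -0.3027 z [-3.4e-03 -9.0e-04 -1.0e+00] F [-0.51  0.13  0.59] M [ 0.023 -0.011  0.032] g 0.04 j7 -0.383
dp [ 0.0027  0.0002 -0.0202] rot [ 0.0009 -0.0034  0.0027]
```

send_rows([
  {"dp": [0.002, 0, -0.006], "rot": [0.001, -0.003, 0.002], "grip": 0.04},
  {"dp": [0.0005, 0, -0.007], "rot": [0, 0, 0], "grip": 0.04},
  {"dp": [0, 0, -0.006], "rot": [0, 0, 0], "grip": 0.04},
  {"dp": [0, 0, 0], "rot": [0, 0, 0], "grip": 0.04},
])

```text
clock: 18.23
tcp_pos: [0.5133, -0.1485, 0.04]
orientation: [-3.106, 0.47, -0.0]
contact_force: [1.0, -0.1, 1.3]
grip_width: 0.04
```

```bash
python3 -c "
from h import *
corr((.5129,-.1484),.040,-.30)"
```

```text
18.23 tcp [ 0.5133 -0.1485  0.04  ] xang -0.3004 z [ 3.e-04  2.e-04 -1.e+00] F [ 0.96 -0.07  1.31] M [0.053 0.094 0.028] g 0.04 j7 -0.398
dp [-0.0004  0.0001  0.    ] rot [-0.0002  0.0003  0.0004]
```

Close with a soft force first so it self-centres, then firmer.

send_rows([
  {"dp": [0, 0, 0], "rot": [0, 0, 0], "grip": 0.008},
  {"dp": [0, 0, 0], "rot": [0, 0, 0], "grip": 0.008},
  {"dp": [0, 0, 0], "rot": [0, 0, 0], "grip": 0.008},
  {"dp": [0, 0, 0], "rot": [0, 0, 0], "grip": 0.008},
  {"dp": [0, 0, 0], "rot": [0, 0, 0], "grip": 0.008},
  {"dp": [0, 0, 0], "rot": [0, 0, 0], "grip": 0.008},
], grip_force=40)

```text
clock: 18.98
tcp_pos: [0.5114, -0.1478, 0.0401]
orientation: [-3.106, 0.47, 0.005]
contact_force: [-0.7, 0.8, -0.9]
grip_width: 0.0134
```

```bash
python3 -c "
from h import *
jf()"
```

```text
18.98 tcp [ 0.5114 -0.1478  0.0401] xang -0.3004 z [-3.e-03  7.e-04 -1.e+00] F [-0.66  0.78 -0.92] M [ 0.003  0.003 -0.026] g 0.0134 j7 -0.398
jig xy mm [-45.55 -24.94] Fjig [-0.89  0.51]
```

send_rows([
  {"dp": [0, 0, 0], "rot": [0, 0, -0.05], "grip": 0.008},
  {"dp": [0, 0, 0], "rot": [0, 0, -0.1], "grip": 0.008},
  {"dp": [0, 0, 0], "rot": [0, 0, -0.1], "grip": 0.008},
  {"dp": [0, 0, 0], "rot": [0, 0, -0.1], "grip": 0.008},
  {"dp": [0, 0, 0], "rot": [0, 0, -0.1], "grip": 0.008},
  {"dp": [0, 0, 0], "rot": [0, 0, -0.1], "grip": 0.008},
], grip_force=100)

```text
clock: 19.73
tcp_pos: [0.5113, -0.1478, 0.0402]
orientation: [-2.851, 1.317, 0.005]
contact_force: [-0.6, 1.1, -2.0]
grip_width: 0.0124
```

```bash
python3 -c "
from h import *
jf()"
```

```text
19.73 tcp [ 0.5113 -0.1478  0.0402] xang -0.8654 z [-0.0025  0.0021 -1.    ] F [-0.58  1.14 -2.01] M [-0.077  0.042  0.058] g 0.0124 j7 -0.854
jig xy mm [-45.65 -24.93] Fjig [-0.93  0.88]
```

send_rows([
  {"dp": [0, 0, 0], "rot": [0, 0, -0.06], "grip": 0.008},
  {"dp": [0, 0, 0], "rot": [0, 0, -0.06], "grip": 0.008},
  {"dp": [0, 0, 0], "rot": [0, 0, -0.05], "grip": 0.008},
])

```text
clock: 20.1
tcp_pos: [0.5113, -0.1478, 0.0402]
orientation: [-2.725, 1.561, 0.005]
contact_force: [-0.8, 0.3, -1.1]
grip_width: 0.0121
```

```bash
python3 -c "
from h import *
jf()"
```

```text
20.1 tcp [ 0.5113 -0.1478  0.0402] xang -1.0404 z [-0.0023  0.0021 -1.    ] F [-0.85  0.28 -1.09] M [-0.053 -0.029  0.052] g 0.0121 j7 -0.995
jig xy mm [-45.64 -24.9 ] Fjig [-0.89 -0.02]
```

send_rows([
  {"dp": [0, 0, 0], "rot": [0, 0, -0.03], "grip": 0.008},
  {"dp": [0, 0, 0], "rot": [0, 0, -0.03], "grip": 0.008},
  {"dp": [0, 0, 0], "rot": [0, 0, -0.02], "grip": 0.008},
])

```text
clock: 20.48
tcp_pos: [0.5113, -0.1478, 0.0402]
orientation: [-2.658, 1.673, 0.005]
contact_force: [-1.1, -0.1, -2.1]
grip_width: 0.0124
```

```bash
python3 -c "
from h import *
jf()"
```

```text
20.48 tcp [ 0.5113 -0.1478  0.0402] xang -1.1234 z [-0.0024  0.0021 -1.    ] F [-1.1  -0.11 -2.12] M [-0.098 -0.047  0.067] g 0.0124 j7 -1.061
jig xy mm [-45.67 -24.92] Fjig [-1.   -0.47]
```

send_rows([
  {"dp": [0, 0, 0], "rot": [0, 0, -0.02], "grip": 0.008},
  {"dp": [0, 0, 0], "rot": [0, 0, -0.02], "grip": 0.008},
  {"dp": [0, 0, 0], "rot": [0, 0, -0.02], "grip": 0.008},
])

```text
clock: 20.85
tcp_pos: [0.5113, -0.1477, 0.0402]
orientation: [-2.604, 1.757, 0.005]
contact_force: [-0.2, 0.7, -1.2]
grip_width: 0.0128
```

```bash
python3 -c "
from h import *
jf()"
```

```text
20.85 tcp [ 0.5113 -0.1477  0.0402] xang -1.187 z [-0.0023  0.0023 -1.    ] F [-0.21  0.73 -1.21] M [-0.133  0.031  0.077] g 0.0128 j7 -1.112
jig xy mm [-45.69 -24.86] Fjig [-0.44  0.61]
```

send_rows([
  {"dp": [0, 0, 0], "rot": [0, 0, -0.02], "grip": 0.008},
  {"dp": [0, 0, 0], "rot": [0, 0, -0.02], "grip": 0.008},
])

```text
clock: 21.1
tcp_pos: [0.5113, -0.1477, 0.0402]
orientation: [-2.566, 1.812, 0.005]
contact_force: [-0.8, 0.5, -1.3]
grip_width: 0.0122
```

```bash
python3 -c "
from h import *
jf()"
```

```text
21.1 tcp [ 0.5113 -0.1477  0.0402] xang -1.2298 z [-0.0022  0.0024 -1.    ] F [-0.85  0.54 -1.27] M [-0.08  -0.016  0.058] g 0.0122 j7 -1.146
jig xy mm [-45.68 -24.87] Fjig [-0.98  0.22]
```

send_rows([
  {"dp": [0, 0, 0], "rot": [0, 0, -0.02], "grip": 0.008},
  {"dp": [0, 0, 0], "rot": [0, 0, -0.02], "grip": 0.008},
])

```text
clock: 21.35
tcp_pos: [0.5113, -0.1477, 0.0402]
orientation: [-2.526, 1.866, 0.005]
contact_force: [-0.5, -0.4, -1.3]
grip_width: 0.0127
```

```bash
python3 -c "
from h import *
jf()"
```

```text
21.35 tcp [ 0.5113 -0.1477  0.0402] xang -1.2726 z [-0.0021  0.0025 -1.    ] F [-0.53 -0.37 -1.27] M [-0.103  0.029  0.065] g 0.0127 j7 -1.18
jig xy mm [-45.72 -24.88] Fjig [-0.38 -0.53]
```

send_rows([
  {"dp": [0, 0, 0], "rot": [0, 0, -0.02], "grip": 0.008},
  {"dp": [0, 0, 0], "rot": [0, 0, -0.02], "grip": 0.008},
])

```text
clock: 21.6
tcp_pos: [0.5113, -0.1477, 0.0402]
orientation: [-2.486, 1.92, 0.005]
contact_force: [-1.1, 1.2, -1.2]
grip_width: 0.0125
```

```bash
python3 -c "
from h import *
jf()"
```

```text
21.6 tcp [ 0.5113 -0.1477  0.0402] xang -1.3154 z [-0.002   0.0026 -1.    ] F [-1.14  1.2  -1.2 ] M [-0.086  0.02   0.021] g 0.0125 j7 -1.214
jig xy mm [-45.68 -24.88] Fjig [-1.48  0.74]
```

send_rows([
  {"dp": [0, 0, 0], "rot": [0, 0, -0.02], "grip": 0.008},
  {"dp": [0, 0, 0], "rot": [0, 0, -0.02], "grip": 0.008},
])

```text
clock: 21.85
tcp_pos: [0.5113, -0.1477, 0.0402]
orientation: [-2.444, 1.973, 0.005]
contact_force: [0.3, 0.7, -1.5]
grip_width: 0.0124
```

```bash
python3 -c "
from h import *
jf()"
```

```text
21.85 tcp [ 0.5113 -0.1477  0.0402] xang -1.3583 z [-0.0019  0.0027 -1.    ] F [ 0.26  0.66 -1.54] M [-0.105  0.024  0.028] g 0.0124 j7 -1.248
jig xy mm [-45.71 -24.86] Fjig [0.02 0.7 ]
```

send_rows([
  {"dp": [0, 0, 0], "rot": [0, 0, -0.02], "grip": 0.008},
  {"dp": [0, 0, 0], "rot": [0, 0, -0.02], "grip": 0.008},
])

```text
clock: 22.1
tcp_pos: [0.5113, -0.1477, 0.0403]
orientation: [-2.401, 2.024, 0.005]
contact_force: [-1.6, 0.2, -1.9]
grip_width: 0.0125
```

```bash
python3 -c "
from h import *
jf()"
```

```text
22.1 tcp [ 0.5113 -0.1477  0.0403] xang -1.4009 z [-0.0017  0.0027 -1.    ] F [-1.58  0.21 -1.95] M [-0.096  0.063  0.128] g 0.0125 j7 -1.282
jig xy mm [-45.69 -24.82] Fjig [-1.56 -0.33]
```

send_rows([
  {"dp": [0, 0, 0], "rot": [0, 0, -0.02], "grip": 0.008},
])

```text
clock: 22.22
tcp_pos: [0.5113, -0.1477, 0.0403]
orientation: [-2.379, 2.05, 0.005]
contact_force: [-1.0, 0.9, -1.4]
grip_width: 0.0126
```

```bash
python3 -c "
from h import *
jf()"
```

```text
22.23 tcp [ 0.5113 -0.1477  0.0403] xang -1.4223 z [-0.0016  0.0027 -1.    ] F [-1.    0.89 -1.36] M [-0.153  0.086  0.168] g 0.0126 j7 -1.299
jig xy mm [-45.67 -24.84] Fjig [-1.24  0.51]
```

send_rows([
  {"dp": [0, 0, 0], "rot": [0, 0, -0.015], "grip": 0.008},
])

```text
clock: 22.35
tcp_pos: [0.5113, -0.1477, 0.0402]
orientation: [-2.363, 2.069, 0.005]
contact_force: [-0.2, 0.5, -2.1]
grip_width: 0.0127
```

```bash
python3 -c "
from h import *
jf()"
```

```text
22.35 tcp [ 0.5113 -0.1477  0.0402] xang -1.4382 z [-0.0017  0.0027 -1.    ] F [-0.24  0.49 -2.05] M [-0.097  0.09   0.196] g 0.0127 j7 -1.311
jig xy mm [-45.69 -24.84] Fjig [-0.39  0.38]
```

send_rows([
  {"dp": [0, 0, 0], "rot": [0, 0, -0.018], "grip": 0.008},
])

```text
clock: 22.48
tcp_pos: [0.5113, -0.1477, 0.0402]
orientation: [-2.343, 2.091, 0.005]
contact_force: [-0.7, -0.0, -0.5]
grip_width: 0.0126
```

```bash
python3 -c "
from h import *
jf()"
```

```text
22.48 tcp [ 0.5113 -0.1477  0.0402] xang -1.4571 z [-0.0017  0.0027 -1.    ] F [-0.7  -0.03 -0.49] M [-0.13   0.116  0.238] g 0.0126 j7 -1.326
jig xy mm [-45.72 -24.81] Fjig [-0.65 -0.26]
```

send_rows([
  {"dp": [0, 0, 0], "rot": [0, 0, -0.02], "grip": 0.008},
])

```text
clock: 22.6
tcp_pos: [0.5112, -0.1476, 0.0402]
orientation: [-2.322, 2.115, 0.005]
contact_force: [-0.9, 0.6, -0.7]
grip_width: 0.0124
```

```bash
python3 -c "
from h import *
jf()"
```

```text
22.6 tcp [ 0.5112 -0.1476  0.0402] xang -1.4778 z [-0.0017  0.0026 -1.    ] F [-0.94  0.65 -0.73] M [-0.258  0.061  0.422] g 0.0124 j7 -1.343
jig xy mm [-45.77 -24.81] Fjig [-1.11  0.29]
```

send_rows([
  {"dp": [0, 0, 0], "rot": [0, 0, 0], "grip": 0.008},
])

```text
clock: 22.72
tcp_pos: [0.5113, -0.1477, 0.0402]
orientation: [-2.322, 2.116, 0.005]
contact_force: [-0.7, -0.0, -1.4]
grip_width: 0.0123
```

```bash
python3 -c "
from h import *
jf()
s=grab('scene');jf();s=grab('scene');jf()
cv2.imwrite('pics/g5.png',cv2.convertScaleAbs(crop(s,200,205,100,90,6),alpha=1.6))"
```

```text
22.73 tcp [ 0.5113 -0.1477  0.0402] xang -1.478 z [-0.0017  0.0025 -1.    ] F [-0.68 -0.02 -1.36] M [-0.243  0.07   0.28 ] g 0.0123 j7 -1.343
jig xy mm [-45.74 -24.81] Fjig [-0.63 -0.24]
22.77 tcp [ 0.5112 -0.1477  0.0402] xang -1.4778 z [-0.0018  0.0026 -1.    ] F [-0.33  0.12 -0.91] M [-0.187  0.078  0.271] g 0.0124 j7 -1.343
jig xy mm [-45.77 -24.83] Fjig [-0.35 -0.  ]
22.82 tcp [ 0.5113 -0.1476  0.0402] xang -1.4778 z [-0.0017  0.0026 -1.    ] F [-0.69  0.26 -2.15] M [-0.184  0.071  0.263] g 0.0126 j7 -1.343
jig xy mm [-45.75 -24.8 ] Fjig [-0.74  0.01]
```

View pics/g5.png

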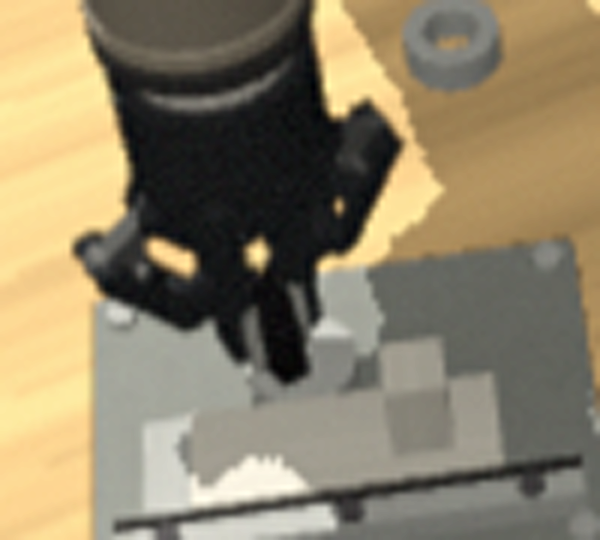

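send_rows([
  {"dp": [0, 0, 0], "rot": [0, 0, -0.004], "grip": 0.008},
])

```text
clock: 22.95
tcp_pos: [0.5113, -0.1476, 0.0402]
orientation: [-2.318, 2.12, 0.005]
contact_force: [-0.9, -0.1, -0.8]
grip_width: 0.0127
```

```bash
python3 -c "
from h import *
jf()"
```

```text
22.95 tcp [ 0.5113 -0.1476  0.0402] xang -1.4815 z [-0.0017  0.0026 -1.    ] F [-0.88 -0.08 -0.79] M [-0.141  0.056  0.404] g 0.0127 j7 -1.346
jig xy mm [-45.73 -24.8 ] Fjig [-0.8  -0.37]
```

send_rows([
  {"dp": [0, 0, 0], "rot": [0, 0, 0], "grip": 0.03},
  {"dp": [0, 0, 0], "rot": [0, 0, 0], "grip": 0.03},
  {"dp": [0, 0, 0], "rot": [0, 0, 0], "grip": 0.03},
  {"dp": [0, 0, 0.01], "rot": [0, 0, 0], "grip": 0.03},
  {"dp": [0, 0, 0.025], "rot": [0, 0, 0], "grip": 0.03},
  {"dp": [0, 0, 0.04], "rot": [0, 0, 0], "grip": 0.03},
  {"dp": [0, 0, 0.04], "rot": [0, 0, 0], "grip": 0.03},
  {"dp": [-0.01, -0.05, 0.02], "rot": [0, 0, 0], "grip": 0.03},
  {"dp": [-0.01, -0.06, 0], "rot": [0, 0, 0], "grip": 0.03},
  {"dp": [-0.01, -0.06, 0], "rot": [0, 0, 0], "grip": 0.03},
  {"dp": [-0.01, -0.06, 0], "rot": [0, 0, 0], "grip": 0.03},
  {"dp": [-0.01, -0.06, 0], "rot": [0, 0, 0], "grip": 0.03},
  {"dp": [0, 0, 0], "rot": [0, 0, 0], "grip": 0.03},
])

```text
clock: 24.58
tcp_pos: [0.4607, -0.4459, 0.1895]
orientation: [-2.316, 2.115, -0.013]
contact_force: [-0.2, 0.6, 0.8]
grip_width: 0.0301
```

```bash
python3 -c "
from h import *
jf()
t=grab('top');s=grab('scene')
cv2.imwrite('pics/g6.png',np.hstack([cv2.convertScaleAbs(crop(t,360,125,105,100,4),alpha=1.6),cv2.convertScaleAbs(crop(s,210,225,95,100,4),alpha=1.6)]))"
```

```text
24.57 tcp [ 0.4607 -0.4459  0.1895] xang -1.4798 z [ 0.0096 -0.0017 -1.    ] F [-0.2   0.62  0.75] M [-0.002  0.001 -0.06 ] g 0.0301 j7 -0.772
jig xy mm [   7.05 -322.65] Fjig [-0.39  0.52]
```

View pics/g6.png

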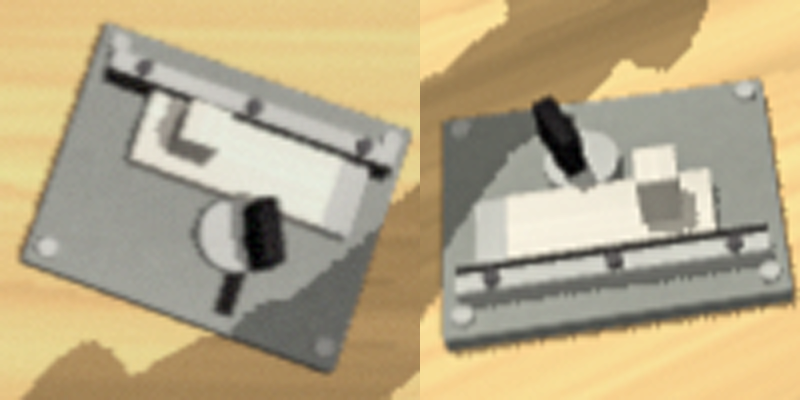

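In both views the foot lies flat, touching the stop (top (330,195)) and along the fence, with the cam disc against the plate (top (240,225)). The gripper is away, so I hand in.

```bash
python3 -c "
from bench import hand_in
print(hand_in())"
```

```text
the job is handed in; nothing more can be done
None
```

I set the grey foot flat in the jig with its far end on the end stop and its edge on the fence. I turned the cam clockwise to about 1.14 rad, let go, and handed in at about 24.6 s. `hand_in()` gave no verdict.

- **Position:** the last pictures from both cameras show the foot flat, on the stop with no visible gap, along the fence, and the cam disc against the plate. I judged this by eye and did not measure the foot's final pose.
- **Clamp force:** the moment while turning was 0.40 to 0.42 N m, which is about 16 N.
    - **Angle estimate:** going by the turn since first contact (about 0.09 rad) it would be up to 22 to 23 N, so the two estimates do not quite agree. Both are inside 10 to 28 N.
    - **Static reading:** holding still, the moment read only about 0.27 N m. I put that down to friction, because a static reading does not fix the force.
- **Jig position:** contact with the fence and stop came about 1.3 mm off where the pictures put the jig. That fits the shim and calibration tolerances.
- **Other things on the bench:** I touched nothing else, but did not measure them again at the end.

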